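# Set the patio lamp's dimmer and hold its light bar up at the second stop

## Robot

A 6-joint arm with a two-finger parallel gripper is mounted at the origin on the work surface. World frame = base frame: x ahead of the robot, y to its left, z up, the work surface at z = 0. Lengths are in m, angles in degrees, forces in N, time in s.
With the tool pointing down it reaches from about 0.275 to 0.825 m from the base axis. Payload 4.9 kg.
Tool frame: the origin (TCP) lies midway between the tips of the shut fingers; the grasp point (between the pads) lies 19 mm behind it; z points along the fingers, y is the line along which they close (so a half turn about z gives the same grasp; the last joint's range is limited). The gripper opens to 85 mm and grips with 20 to 120 N. Pads are 22 mm wide; open, the fingers measure 114 mm over their backs; the gripper's body (76 mm by 85 mm) begins 54 mm behind the grasp point. The pads swing forward as they close: fully open they stand 13 mm farther back than shut.
Start: joints at [-79.939, 18.69, -11.035, 60.275, 0, 82.311], TCP at [0.168, -0.524, 0.231] pointing down, gripper open.
Joint ranges: [-152.03, 152.03], [-55.5, 102.48], [-74.3, 77.21], [-110.64, 120.58], [-84.22, 78.4], [-180, 180]. Speed limits (degrees/s): [147.25, 147.25, 180, 180, 180, 180].

## Interface

Orientations are given as a 3x3 rotation matrix whose columns are the frame's x, y, z axes.
In Python, from bench import arm gives the robot as it stands. Calls block until the motion is done:
- arm.move_pose(position, orientation): joint-space move of the TCP to a pose.
- arm.move_linear(position, attitude=None, max_speed=0.15): straight line of the TCP; attitude=None keeps the orientation; max_speed is the mean speed in m/s.
- arm.move_j(angles): joint-space move.
- arm.let_go() and arm.close(grasp_force=None): open the fingers fully, or close them until they stop; grasp_force is the grip in N (None keeps the last).
- arm.hold(seconds).
- arm.solve_ik(position, orientation): joint angles nearest the present ones, or None.
- arm.read_state(): the state.
- arm.get_image(name): name is "side" or "top" or "wrist"; returns the picture (420x560x3 uint8, red, green, blue); there is no depth.
- arm.camera_info(name): a dict with "intrinsics" (3x3 intrinsics, pixels), "rvec" (rotation vector, rad) and "tvec" (3), from world to camera coordinates, as OpenCV has them. Camera axes: x right, y down, z forward; pixel columns grow to the right and rows downward; lengths in m; the calibration is good to about 2 mm. A picture is of the moment at which its call begins: read the wrist's pose just before it. camera_info takes no time and is no camera call; for the wrist camera it gives the pose at the moment of the call.
A pose or a line that the arm cannot do raises arm.Unreachable and nothing moves.
- arm.close_job(): hands the job in; it is judged then, once.
The state is a dict: "t": time; "joints": joint angles; "joint_velocities": joint speeds; "effort": joint torques, N m; "tcp_pos": TCP position; "orientation": TCP orientation; "contact_force": force on the tool from outside, world axes, zero at the start; "wrist_torque": the same for the moment, N m; "grip_width": opening from 0.0 (shut) to 1.0 (fully open); "grasp_force": force on a finger pad.
Only numpy, scipy, OpenCV 4.12 (cv2) and the standard library are available. Lean on these libraries where they do the work, as an engineer would, in place of code of your own. Each camera call takes 0.05 s, during which the arm holds its last target. There are 200 camera calls.

## Task

Get the patio lamp ready for the evening: first, with the light bar still down, slide the dimmer on its base until it is level with the little wooden marker clip. Then grip the light bar across its middle so that its side button is squeezed in, pull it straight up past the first stop to the second stop, and finish while still holding it there with the button in, because a spring pulls the bar back down. Leave the dimmer at the marker and do not disturb the other things on the table.

Things in the scene. Friction and masses are not known exactly. Their poses are not given: they have to be found in the camera images.
- lamp: Patio lamp, fixed: grey base 200 (x) x 190 (y) x 45 mm high, origin at the centre of its underside. Own axes: x from the dimmer to the mast, y along the dimmer track, z up. The track (top 47 mm above the table) runs along y at x = -55 mm. The mast stands at x = +45 mm, y = 0: a collar 40 mm across, top 70 mm above the table, with two nested steel tubes that carry the light bar.
- dimmer (a joint): Dimmer slide in m, 0 to 0.12, growing towards the lamp's +y; value 0.06 is the middle of the base (lamp y = value - 0.06). Friction about 1.5 N; it stays where it is left.
- dimmer_top (a point): Centre of the top face of the dimmer grip, a black upright block 26 (lamp x) x 18 (lamp y) x 30 mm high with a white line across its middle; its top is 78 mm above the table, its foot 48 mm. Pinch it along lamp y.
- marker: Small wooden clip, fixed on the front edge of the lamp base, in front of the dimmer track (lamp x about -86 mm), 10 mm wide, rising 16 mm above the base, its pointed nose towards the track. Origin at the height of the base top, mid-width; axes parallel to the lamp's. The dimmer is level with it when both have the same lamp y. The dimmer always starts on its lower (lamp -y) side.
- light_bar: Light bar across the top of the mast, along lamp y: 166 mm long, 34 mm wide (lamp x), 32 mm high; aluminium middle part 60 mm long, white diffusers at the ends. Origin at the middle of its underside, 78 mm above the table when down, 182 mm at the second stop. Axes parallel to the lamp's. It can only move straight up and down.
- bar_mid (a point): Centre of the light bar's middle part, 94 mm above the table when down: the point to grip, with the fingers closing along lamp x.
- button_face (a point): Centre of the outer face of the release button, a black block 30 mm wide (lamp y) and 20 mm high on the light bar's lamp +x face. It stands 8 mm proud (bar and button together 42 mm wide) and goes in 6 mm.
- release (a joint): Travel of the release button in m: 0 out, 0.006 fully in (towards lamp -x). A spring of 2 N at rest and 6 N fully in pushes it out. While the bar is down and the button is out, a catch in the collar holds the bar down; from about 0.004 the bar is free.
- lower_tube (a joint): Extension of the thicker lower tube from the collar in m: 0 down, 0.052 fully out. It comes out first, at a pull of about 5 to 6 N; its end is the first stop.
- upper_tube (a joint): Extension of the thinner upper tube (which carries the light bar) from the lower tube in m: 0 in, 0.052 fully out. It comes out after the first stop at a pull of about 8 to 10 N; its end is the second stop, which is rigid. Springs and the weight pull both tubes back in when the bar is let go.
- coaster: Loose round wooden coaster, 100 mm across, 8 mm thick, under the tumbler; origin at the centre of its underside. Leave alone.
- tumbler: Loose aluminium tumbler with a black clip-on lid, 76 mm across, 141 mm tall, standing on the coaster; origin at the centre of its underside. Leave alone.
- cactus: Loose small cactus in a white ceramic pot, 80 mm across, 122 mm tall; origin at the centre of its underside. Leave alone.
- case: Loose black sunglasses case, 70 x 165 x 55 mm, shut; origin at the centre of its underside. Leave alone.

How it is judged (in metres and radians):
On the way, in this order (a step that is already met when the one before it is completed fails the run):
1. the dimmer is slid level with the marker while the light bar is down (y of dimmer_top in the frame of marker between -0.006 and 0.006 m and value of joint each of lower_tube, upper_tube below 0.008 m), for 0.3 s.
2. the release button is squeezed in while the light bar is still down (value of joint release above 0.004 m and value of joint each of lower_tube, upper_tube below 0.008 m), for 0.1 s.
At the end, for the whole second after the job is handed in: The fingers hold the light bar (more than 3 N) with its button in (more than 4 of 6 mm), both tubes within 6 mm of fully out (52 mm each), the bar still, and the dimmer level with the marker within 6 mm (y of dimmer_top in the frame of marker between -0.006 and 0.006 m and value of joint each of lower_tube, upper_tube above 0.046 m and value of joint release above 0.004 m and contact force between the fingers and light_bar above 3 N and linear speed of light_bar below 0.02 m/s); the arm keeps its last pose, push and grip.
It fails at once if the tumbler is shoved or knocked over (distance of tumbler from where it was at the start of the episode above 0.025 m or angle between tumbler's own z axis and vertical above 0.35 rad).
It fails at once if the coaster is shoved or knocked over (distance of coaster from where it was at the start of the episode above 0.025 m or angle between coaster's own z axis and vertical above 0.35 rad).
It fails at once if the cactus is shoved or knocked over (distance of cactus from where it was at the start of the episode above 0.025 m or angle between cactus's own z axis and vertical above 0.35 rad).
It fails at once if the sunglasses case is shoved or knocked over (distance of case from where it was at the start of the episode above 0.025 m or angle between case's own z axis and vertical above 0.35 rad).
It also fails if it takes over 50 s, if anything falls off the work surface, if the arm or the gripper's body presses on something with over 40 N, if the wrist force passes 120 N, or if a joint passes its speed limit or range.

## Working session

There is one attempt and no reset: what is moved stays moved. The work goes in short steps, each a Python script; the robot and the scene stay as the last script left them, time stands still between calls to the robot, and variables do not carry over. Pictures are saved under pics/ and viewed, at most 10 in all, crops included, and the job is handed in when it is done.

```bash
mkdir -p pics; ls; python3 - <<'E'
from bench import arm
import cv2,numpy as np
for n in("top","side"):
    im=arm.get_image(n);cv2.imwrite(f"pics/{n}0.png",im[:,:,::-1])
    c=arm.camera_info(n);R=cv2.Rodrigues(np.array(c["rvec"]))[0];print(n,np.round(c["intrinsics"],1).tolist(),(-R.T@np.array(c["tvec"]).ravel()).round(3),R.round(2).tolist())
s=arm.read_state();print(s["t"],s["orientation"],s["grip_width"])
E
```

```text
pics
top [[477.0, 0.0, 275.3], [0.0, 477.0, 212.0], [0.0, 0.0, 1.0]] [0.437 0.018 1.214] [[-0.02, -1.0, 0.03], [-1.0, 0.02, -0.07], [0.07, -0.03, -1.0]]
side [[507.1, 0.0, 273.3], [0.0, 507.1, 206.9], [0.0, 0.0, 1.0]] [0.16  0.893 0.809] [[-0.93, -0.38, 0.02], [-0.24, 0.55, -0.8], [0.29, -0.75, -0.6]]
0.1 [[ 9.52390315e-01  3.04881283e-01 -3.01163295e-04]
 [ 3.04881368e-01 -9.52389011e-01  1.58855990e-03]
 [ 1.97497567e-04 -1.60474814e-03 -9.99998693e-01]] 0.9999547751064154
```

View pics/top0.png

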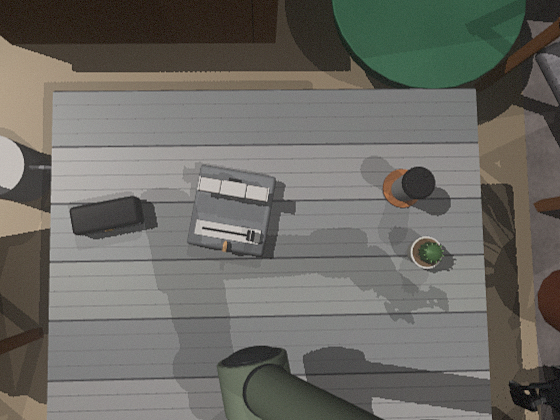

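View pics/side0.png

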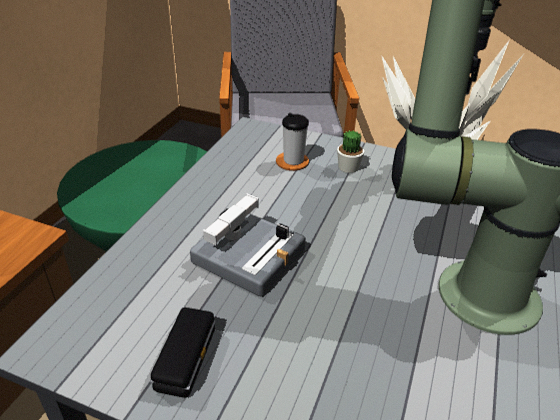

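The top view shows the lamp at about (232,210), bar (235,188), dimmer grip (250,235), marker (226,246). The lamp +x axis points away from the robot. The side view agrees, with the other objects well clear. Next is a coarse pose from the white bar, then a wrist-camera look.

```bash
cat >u.py <<'E'
from bench import arm
import cv2,numpy as np
def ray(c,uv,z):
    R=cv2.Rodrigues(np.array(c["rvec"]))[0];t=np.array(c["tvec"]).ravel()
    C=-R.T@t;p=cv2.undistortPoints(np.array([[uv]],float),np.array(c["intrinsics"]),None).ravel()
    d=R.T@np.array([p[0],p[1],1]);return C+d*(z-C[2])/d[2]
def snap(n,f):
    c=arm.camera_info(n);im=arm.get_image(n)[:,:,::-1].copy();cv2.imwrite(f"pics/{f}.png",im);return c,im
def down(close_dir):  # tool y along close_dir (world xy), z down
    y=np.array([close_dir[0],close_dir[1],0.]);y/=np.linalg.norm(y);z=np.array([0,0,-1.])
    return np.column_stack([np.cross(y,z),y,z])
E
python3 - <<'E'
from u import *
im=cv2.imread("pics/top0.png");c=arm.camera_info("top")
roi=im[160:210,185:285];m=(roi.min(2)>185).astype(np.uint8)
pts=np.argwhere(m)[:,::-1]+[185,160]
b=cv2.boxPoints(cv2.minAreaRect(pts.astype(np.float32)))
W=np.array([ray(c,p,.110) for p in b]);print(len(pts),b.round(1).tolist(),W.round(3).tolist(),W.mean(0))
print("dimmer",ray(c,(250,235),.078),"marker",ray(c,(226,246),.06))
c=arm.camera_info("wrist");R=cv2.Rodrigues(np.array(c["rvec"]))[0];C=-R.T@np.array(c["tvec"]).ravel()
s=arm.read_state();O=np.array(s["orientation"]);print("cam in tool",O.T@(C-s["tcp_pos"]),(R@O).round(2).tolist(),np.round(c["intrinsics"],1).tolist())
E
```

```text
473 [[197.60000610351562, 188.60000610351562], [199.60000610351562, 176.60000610351562], [268.6000061035156, 188.10000610351562], [266.6000061035156, 200.10000610351562]] [[0.576, 0.166, 0.11], [0.604, 0.161, 0.11], [0.575, 0.001, 0.11], [0.547, 0.006, 0.11]] [0.57586705 0.08367312 0.11      ]
dimmer [0.46770167 0.04681256 0.078     ] marker [0.44269841 0.10534002 0.06      ]
cam in tool [ 0.06492288 -0.00039363 -0.14158661] [[0.0, 1.0, -0.0], [-0.97, 0.0, -0.26], [-0.26, 0.0, 0.97]] [[326.8, 0.0, 280.5], [0.0, 326.8, 208.1], [0.0, 0.0, 1.0]]
```

```bash
python3 - <<'E'
from u import *
ly=np.array([.178,.984,0]);lx=np.array([.984,-.178,0]);L=np.array([.5759,.0837,0])-.045*lx
for nm,d in(("ly",ly),("-ly",-ly),("lx",lx),("-lx",-lx)):
    for p in(L-.055*lx+[0,0,.06],L+.045*lx+[0,0,.2]):
        q=arm.solve_ik(p,down(d));print(nm,None if q is None else np.round(q,0))
p=L-.06*lx+[0,0,.22]
O=down(-ly)
arm.move_pose(p,O)
print(arm.read_state()["t"]);snap("wrist","w1")
E
```

```text
ly [  3.  23. -33.  34.   0.  14.]
ly [ 1. 23. -9. 58.  0. 11.]
-ly [   3.   23.  -33.   34.    0. -166.]
-ly [   1.   23.   -9.   58.    0. -169.]
lx [  3.  23. -33.  34.   0. 104.]
lx [  1.  23.  -9.  58.   0. 101.]
-lx [  3.  23. -33.  34.   0. -76.]
-lx [  1.  23.  -9.  58.   0. -79.]
3.7
```

View pics/w1.png

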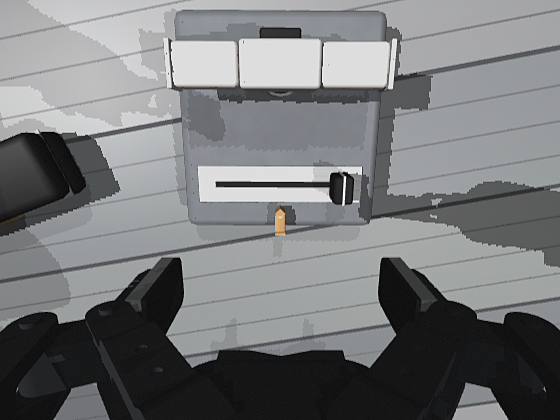

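The wrist view shows the bar across (165–398, 38–90), button behind it at (280,33), dimmer grip near (343,188) and marker at (280,220). I'll enlarge the dimmer and marker.

```bash
python3 - <<'E'
import cv2,numpy as np
a=cv2.imread("pics/w1.png")
d=cv2.resize(a[165:245,260:370],None,fx=5,fy=5,interpolation=0)
b=cv2.resize(a[5:105,150:410],None,fx=2.1,fy=2,interpolation=0)
b=cv2.copyMakeBorder(b,0,0,0,max(0,550-b.shape[1]))if b.shape[1]<550 else b[:,:550]
cv2.imwrite("pics/w1c.png",np.vstack([d,b[:,:550] if b.shape[1]==550 else cv2.resize(b,(550,200))])[:600])
E
```

```text
Traceback (most recent call last):
cv2.error: OpenCV(4.12.0) :-1: error: (-5:Bad argument) in function 'copyMakeBorder'
> Overload resolution failed:
>  - copyMakeBorder() missing required argument 'borderType' (pos 6)
>  - copyMakeBorder() missing required argument 'borderType' (pos 6)
```

```bash
python3 - <<'E'
import cv2,numpy as np
a=cv2.imread("pics/w1.png")
d=cv2.resize(a[165:245,260:370],None,fx=5,fy=5,interpolation=0)
b=cv2.resize(a[5:105,150:410],(550,200),interpolation=0)
cv2.imwrite("pics/w1c.png",np.vstack([d,b]))
E
```

```text
(no output)
```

View pics/w1c.png

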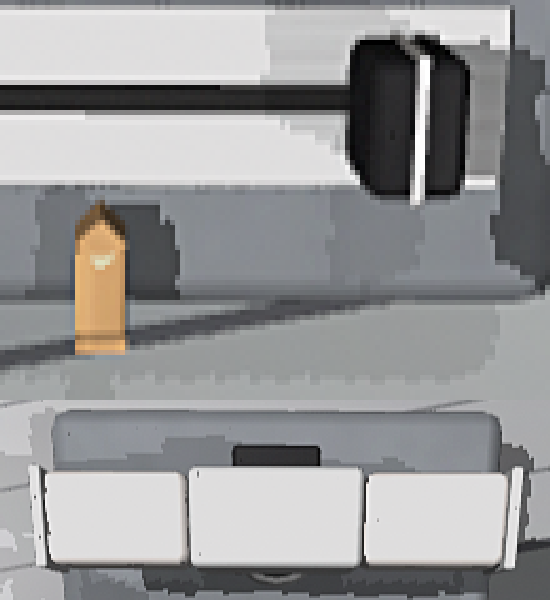

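Line on the dimmer at (344.4,188.6), marker centre at u=280.2 (nose v≈206), bar mid-section centre u≈280.3, v 38.5–89; image axes line up with the lamp. Computing positions.

```bash
python3 - <<'E'
from u import *
ly=np.array([.178,.984,0]);lx=np.array([.984,-.178,0])
c=arm.camera_info("wrist")
f=lambda uv,z:ray(c,uv,z)
D=f((344.4,188.6),.078);M=f((280.2,222),.061);N=f((280.2,206),.061)
B1=f((280.3,38.5),.110);B2=f((280.3,89),.110)
B2b=f((280.3,87),.110);E1=f((171.3,65),.110);E2=f((388.8,65),.110)
e1=f((176,15),.045);g1=f((190,223),.045);g2=f((371,223),.045);e2=f((386,15),.045)
for n,p in zip("D M N B1 B2 B2b E1 E2 e1 g1 g2 e2".split(),(D,M,N,B1,B2,B2b,E1,E2,e1,g1,g2,e2)):
    q=p-D;print(n,p.round(4),"rel D lamp x,y",round(q@lx,4),round(q@ly,4))
s=arm.read_state();print(s["tcp_pos"],s["contact_force"])
E
```

```text
D [0.4688 0.0453 0.078 ] rel D lamp x,y 0.0 0.0
M [0.4432 0.1077 0.061 ] rel D lamp x,y -0.0363 0.0568
N [0.4589 0.1048 0.061 ] rel D lamp x,y -0.0204 0.0568
B1 [0.5907 0.0808 0.11  ] rel D lamp x,y 0.1136 0.0567
B2 [0.5579 0.0868 0.11  ] rel D lamp x,y 0.0803 0.0567
B2b [0.5593 0.0865 0.11  ] rel D lamp x,y 0.0817 0.0567
E1 [0.5876 0.1604 0.11  ] rel D lamp x,y 0.0964 0.1344
E2 [0.56   0.0077 0.11  ] rel D lamp x,y 0.0965 -0.0207
e1 [0.639  0.1638 0.045 ] rel D lamp x,y 0.1463 0.1469
g1 [0.4535 0.1989 0.045 ] rel D lamp x,y -0.0424 0.1484
g2 [0.4207 0.018  0.045 ] rel D lamp x,y -0.0424 -0.0354
e2 [ 0.6066 -0.015   0.045 ] rel D lamp x,y 0.1464 -0.0348
[0.47266939 0.1021458  0.21999745] [-0.62844531  0.1462721  -0.22843079]
```

```bash
python3 - <<'E'
from u import *
ly=np.array([.178,.984,0]);ly/=np.linalg.norm(ly)
D=np.array([.4688,.0453,0]);O=down(-ly);z=np.array([0,0,1.])
arm.move_pose(D+.12*z,O)
arm.move_linear(D+.055*z,max_speed=.1)
arm.close(20);s=arm.read_state();print(s["t"],s["grip_width"],s["grasp_force"],s["tcp_pos"],s["contact_force"])
arm.move_linear(D+.0568*ly+.055*z,max_speed=.05)
s=arm.read_state();print(s["t"],s["grip_width"],s["tcp_pos"],s["contact_force"])
arm.hold(.2);arm.let_go()
arm.move_linear(D+.0568*ly+.22*z,max_speed=.15)
c,a=snap("wrist","w2");print(arm.read_state()["t"])
h=cv2.resize(a[150:250,230:330],None,fx=5.5,fy=5.5,interpolation=0);cv2.imwrite("pics/w2c.png",h)
E
```

```text
5.7083 0.2034542257529944 24.21817660331726 [0.46890222 0.0453121  0.0552027 ] [-0.69358899 -0.11038553  4.33690852]
6.9917 0.20580513639829062 [0.47941884 0.10175542 0.05520503] [-0.49236692  0.46941523  5.44104742]
9.1583
```

View pics/w2c.png

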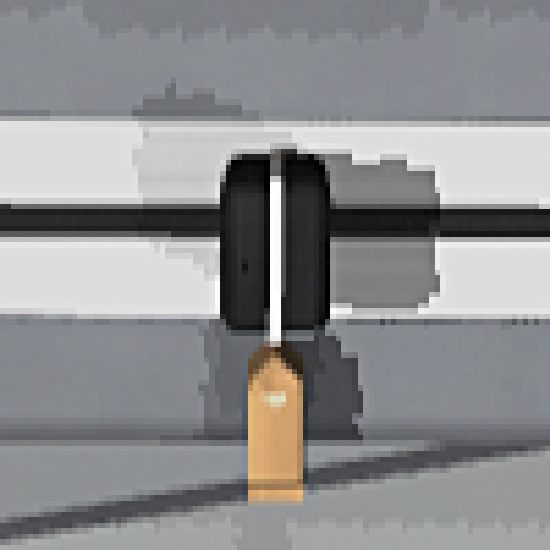

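The dimmer line and clip nose coincide (both at zoom column ≈275), so it is level. Now grip the bar.

```bash
python3 - <<'E'
from u import *
lx=np.array([.984,-.178,0]);z=np.array([0,0,1.])
P=np.array([.5758,.0836,0])+.001*lx;O=down(-lx)
arm.move_pose(P+.2*z,O)
arm.move_linear(P+.074*z,max_speed=.1)
def pr(k):
    s=arm.read_state();print(k,round(s["t"],2),round(s["grip_width"],3),round(s["grasp_force"],1),np.round(s["tcp_pos"],4),np.round(s["contact_force"],1),flush=True)
pr("pre");arm.close(50);arm.hold(.4);pr("closed")
E
```

```text
pre 11.93 1.001 0.0 [0.5774 0.0834 0.0747] [-0.4  0.5 -1.5]
closed 12.85 0.405 50.0 [0.5774 0.0834 0.0751] [-1.1  1.1  6.2]
```

```bash
python3 - <<'E'
from u import *
z=np.array([0,0,1.])
P=np.array(arm.read_state()["tcp_pos"]);P[2]=.0747
def pr(k):
    s=arm.read_state();print(k,round(s["t"],2),round(s["grip_width"],3),round(s["grasp_force"],1),np.round(s["tcp_pos"],4),np.round(s["contact_force"],1),flush=True);return s
for h in(.02,.05,.06,.09,.101):
    arm.move_linear(P+h*z,max_speed=.05);arm.hold(.1);pr(h)
for k in range(5):
    h+=.001;arm.move_linear(P+h*z,max_speed=.02);arm.hold(.1)
    if abs(pr(round(h,3))["contact_force"][2])>25:break
snap("side","s2");c,a=snap("wrist","w3")
cv2.imwrite("pics/s2c.png",cv2.resize(cv2.imread("pics/s2.png")[130:330,150:350],None,fx=3,fy=3))
E
```

```text
0.02 13.52 0.404 50.8 [0.5774 0.0834 0.0945] [ 2.1 -0.8 -4.9]
0.05 14.37 0.405 50.8 [0.5774 0.0834 0.1245] [ 0.7 -0.7 -4.6]
0.06 14.82 0.403 50.7 [0.5774 0.0834 0.1346] [ 3.1 -0.1 -7.4]
0.09 15.67 0.403 51.0 [0.5774 0.0834 0.1645] [ 3.3 -1.1 -7.8]
0.101 16.13 0.4 51.1 [0.5774 0.0834 0.1756] [ 3.5 -0.8 -8.2]
0.102 16.48 0.403 51.1 [0.5774 0.0834 0.1766] [ 2.7 -0.5 -9.2]
0.103 16.83 0.407 51.1 [0.5774 0.0834 0.1778] [ 3.5 -0.4 -6.7]
0.104 17.18 0.405 51.1 [0.5775 0.0834 0.1788] [ 4.9  0.1 -7.8]
0.105 17.53 0.406 53.2 [0.5773 0.0834 0.1793] [  3.5  -0.1 -13.9]
0.106 17.88 0.405 53.6 [0.577  0.0834 0.1795] [  6.2  -0.1 -18.3]
```

View pics/s2c.png

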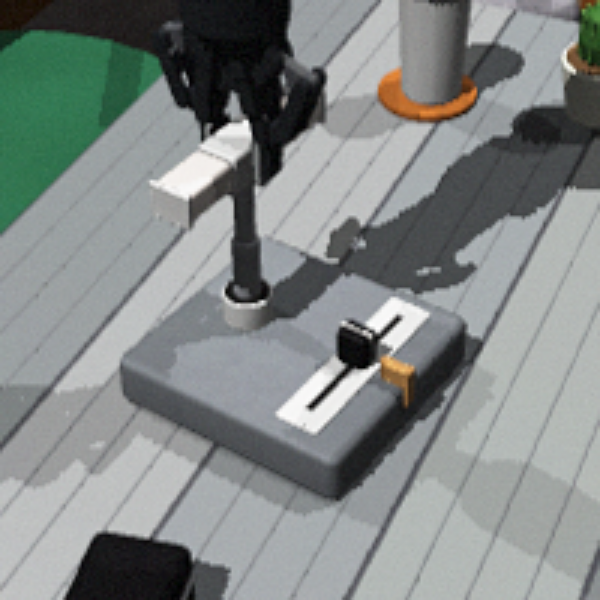

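View pics/w3.png

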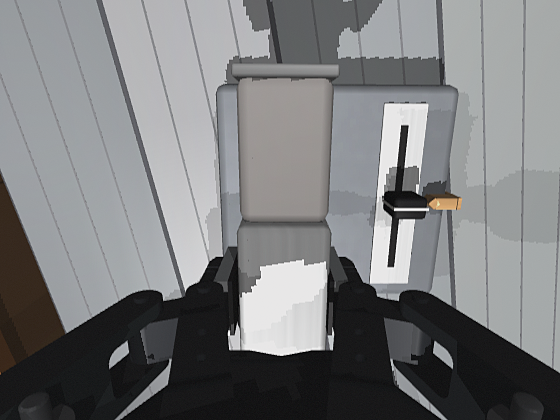

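Both tubes are fully out: the arm stopped at +104 mm and the pull rose at the rigid stop. In the wrist view, the dimmer (405,208) is still level with the marker (445,203), given parallax. The bar is held, so I'm handing in.

```bash
python3 -c "
from bench import arm
arm.hold(.3);print(arm.close_job())"
```

```text
the job is handed in; nothing more can be done
None
```

The job is handed in, though no verdict came back: the dimmer looks level with the marker, the light bar is held at the second stop with its button squeezed in, and nothing else was touched.

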